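# Open the dye-pot bay of a sliding-door bench cabinet

### The job

The bench cabinet has an orange fixed panel in the middle and a white sliding door on either side. See which end bay holds the dye pot with the red lid, slide that bay's white door all the way behind the orange panel so that the pot can be reached, and let go. Leave the other white door as it is.

Things in the scene. Friction and masses are not known exactly. Their poses are not given: they have to be found in the camera images.
- cabinet: Fixed three-bay cabinet, 170 deep (x) by 460 wide (y) by 170 mm high, oak, clear top and back. Origin: centre of its underside; front with the doors at -x, facing the robot, +y is its left seen by the robot. Partitions at y = -80 and 80. Front track: fixed orange panel 170 mm wide, mid bay. Rear track: a white door (145 wide) per end bay, sliding behind the panel.
- left_pull (a point): Centre of the left (+y) white door's pull: upright black block 24 (x) by 14 (y) by 55 mm tall, free in front of the door on a stem 10 mm wide; pinch its 14 mm width from above. The point is 20 mm below the block's top, 145 mm above the bench, at cabinet x = -110 mm. Cabinet y: +205 mm shut, +100 at the inner stop, starts +205 to +185. Slides straight along cabinet y, opens towards -y; 3 N friction, stays where left.
- right_pull (a point): Centre of the right (-y) white door's pull: upright black block 24 (x) by 14 (y) by 55 mm tall, free in front of the door on a stem 10 mm wide; pinch its 14 mm width from above. The point is 20 mm below the block's top, 145 mm above the bench, at cabinet x = -110 mm. Cabinet y: -205 mm shut, -100 at the inner stop, starts -205 to -185. Slides straight along cabinet y, opens towards +y; 3 N friction, stays where left.
- red_pot: White round dye pot with a red lid, 68 mm across and 66 mm high, standing in the left (cabinet y > 0) or right (cabinet y < 0) end bay, visible through the clear top. Origin: centre of its underside. A pot with a blue lid stands in the other end bay and one with a black lid in the middle bay.

How it is judged:
By the outcome, as a careful person would: the job done as asked, in the order asked, and still so for the second after the job is handed in, with the robot touching nothing.
It also fails if it takes over 29 s, if anything falls off the work surface, if the arm or the gripper's body presses on something with over 40 N, if the wrist force passes 120 N, or if a joint passes its speed limit or range.

### The arm

A 6-joint arm with a two-finger parallel gripper is mounted at the origin on the work surface. World frame = base frame: x ahead of the robot, y to its left, z up, the work surface at z = 0. Lengths are in m, angles in rad, forces in N, time in s.
With the tool pointing down it reaches from about 0.275 to 0.825 m from the base axis. Payload 4.9 kg.
Tool frame: the origin (TCP) lies on the centre line of the jaws, within the pads' length; the fingertips stand 14 mm ahead of it and the grasp point (between the pads) lies 5 mm behind it; z points along the fingers, x is the direction in which the jaws open and shut, and the axes are right-handed (so a half turn about z gives the same grasp; the last joint's range is limited). The gripper opens to 85 mm and grips with 20 to 120 N. Pads are 22 mm wide; open, the fingers measure 114 mm over their backs; the gripper's body (76 mm by 85 mm) begins 54 mm behind the grasp point. The pads swing forward as they close: fully open they stand 13 mm farther back than shut.
Start: joints at [-1.373, 0.326, -0.193, 1.052, 0, 1.437], TCP at [0.179, -0.52, 0.245] pointing down, gripper open.
Joint ranges: [-2.65, 2.65], [-0.97, 1.79], [-1.3, 1.35], [-1.93, 2.1], [-1.47, 1.37], [-3.14, 3.14]. Speed limits (rad/s): [2.57, 2.57, 3.14, 3.14, 3.14, 3.14].

### API

Orientations are given as a rotation vector (axis times angle).
In Python, from station import ctrl, hand, kin, readout, viewer, ticket gives the robot as it stands. Calls block until the motion is done:
- ctrl.movep(position, orientation): joint-space move of the TCP to a pose.
- ctrl.servo_line(position, rotation=None, feed=0.15): straight line of the TCP; rotation=None keeps the orientation; feed is the mean speed in m/s.
- ctrl.move_j(angles): joint-space move.
- hand.command_gripper(opening, effort=None): finger opening in m; effort is the grip in N (None keeps the last); returns when the fingers have stopped.
- ctrl.dwell(seconds).
- kin.ik(position, orientation): joint angles nearest the present ones, or None.
- readout.observe(): the state.
- viewer.read_camera(name): name is "scene" or "side" or "wrist"; returns a dict with "image" (384x512x3 uint8, red, green, blue), "vertical_fov" (degrees; the focal length in pixels is half the picture's height over the tangent of half this angle, whatever the lens; pixels are square), "cx", "cy" (the principal point, pixels), "R" (3x3) and "t" (3): a world point X has camera coordinates R X + t. Camera axes: x right, y down, z forward; pixel columns grow to the right and rows downward; lengths in m; the calibration is good to about 2 mm. A picture is of the moment at which its call begins. There is no depth.
A pose or a line that the arm cannot do raises ctrl.MotionError and nothing moves.
- ticket.sign_off(): hands the job in, once; it reports no verdict.
The state is a dict: "time_s": time; "joint_positions": joint angles; "joint_vel": joint speeds; "joint_torque": joint torques, N m; "tool_pos": TCP position; "orientation": TCP orientation; "ft_force": force on the tool from outside, world axes, zero at the start; "torque": the same for the moment, N m; "gripper_width": finger opening in m.
Only numpy, scipy, OpenCV 4.12 (cv2) and the standard library are available. Lean on these libraries where they do the work, as an engineer would, in place of code of your own. Each camera call takes 0.05 s, during which the arm holds its last target.

## Working session

There is one attempt and no reset: what is moved stays moved. The work goes in short steps, each a Python script; the robot and the scene stay as the last script left them, time stands still between calls to the robot, and variables do not carry over. Pictures are saved under pics/ and viewed, and the job is handed in when it is done.

```bash
mkdir -p pics; ls; python3 - <<'E'
from station import readout, viewer
import cv2
for n in ("scene","side","wrist"):
    c=viewer.read_camera(n); cv2.imwrite(f"pics/a_{n}.png",c["image"][:,:,::-1])
    print(n,c["vertical_fov"],c["cx"],c["cy"],c["R"],c["t"])
s=readout.observe();print(s["time_s"],s["tool_pos"],s["orientation"],s["gripper_width"])
E
```

```text
pics
scene 52.81615734853759 258.67317420861434 195.74659649144812 [[ 0.99934755  0.03596104  0.00335902]
 [ 0.03495154 -0.93945196 -0.34089353]
 [-0.00910325  0.34078852 -0.94009591]] [-0.5747245   0.05271867  0.92094273]
side 57.08284499753776 251.92248627532297 189.55174843002115 [[-0.59074156  0.80685963  0.00139253]
 [ 0.75576923  0.5539385  -0.34923488]
 [-0.2825549  -0.20525512 -0.93703418]] [ 0.33489241 -0.39045002  0.96018725]
wrist 60.823727940685444 256.5575924424732 190.77414116276069 [[ 3.25030651e-01 -9.45703207e-01 -7.21250070e-04]
 [-9.04769155e-01 -3.11183716e-01  2.90787674e-01]
 [-2.75223277e-01 -9.38623422e-02 -9.56787337e-01]] [-0.54914889 -0.03762368  0.37962696]
0.15 [ 0.17910275 -0.51960503  0.24470199] [-2.55702946e+00  1.82358913e+00  1.44162817e-03] 0.0854418458978182
```

View pics/a_scene.png

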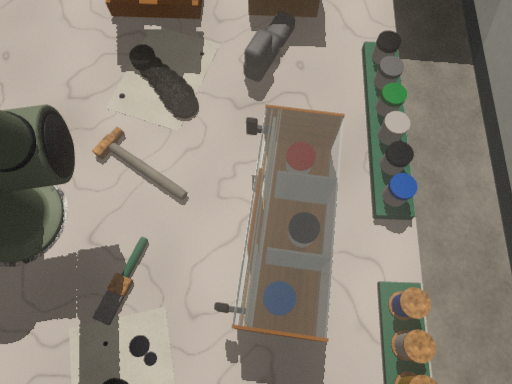

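View pics/a_side.png

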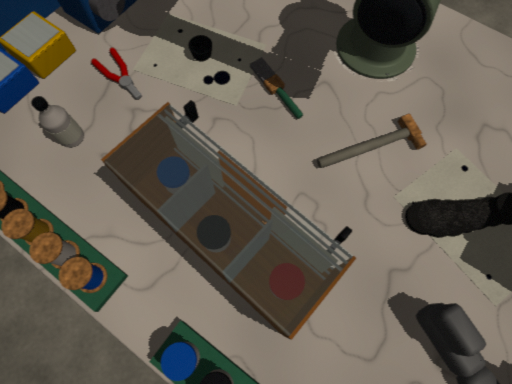

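View pics/a_wrist.png

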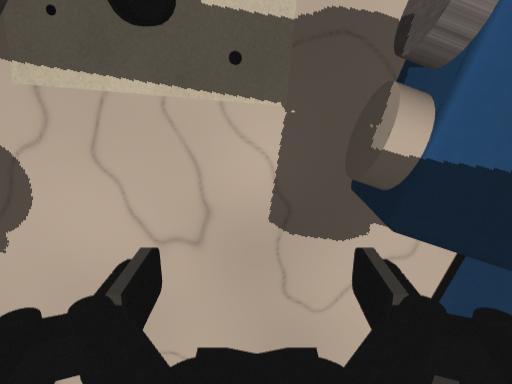

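The scene view shows the red lid at (300,156), in the +y (left) bay, and the blue lid at (280,298) in the right bay. The left pull is near (253,126) in scene and (344,235) in side. The right pull is near (222,308) in scene and (191,111) in side. I'll zoom in to measure them.

```bash
cat > h.py <<'E'
import numpy as np, cv2
from station import viewer
def ray(c,u,v):
    f=384/2/np.tan(np.radians(c["vertical_fov"])/2)
    R=np.array(c["R"]);t=np.array(c["t"])
    return -R.T@t, R.T@np.array([(u-c["cx"])/f,(v-c["cy"])/f,1])
def plane(c,u,v,z):
    o,d=ray(c,u,v); return o+d*(z-o[2])/d[2]
def tri(rays):
    A=np.zeros((3,3));b=np.zeros(3)
    for o,d in rays:
        d=d/np.linalg.norm(d);P=np.eye(3)-np.outer(d,d);A+=P;b+=P@o
    X=np.linalg.solve(A,b)
    return X,[np.linalg.norm(np.cross(X-o,d/np.linalg.norm(d))) for o,d in rays]
E
python3 - <<'E'
from h import *
s=viewer.read_camera("scene");d=viewer.read_camera("side")
def crop(c,u,v,r=32): return cv2.resize(c["image"][v-r:v+r,u-r:u+r,::-1],(384,384),interpolation=cv2.INTER_NEAREST)
im=np.vstack([np.hstack([crop(s,256,130),crop(d,344,238)])])
cv2.imwrite("pics/b.png",im)
def red(c):
    h=cv2.cvtColor(c["image"],cv2.COLOR_RGB2HSV)
    m=cv2.inRange(h,(0,100,60),(8,255,255))|cv2.inRange(h,(172,100,60),(180,255,255))
    n,l,st,ce=cv2.connectedComponentsWithStats(m)
    for i in range(1,n):
        if st[i,4]>200: print(st[i],ce[i], plane(c,*ce[i],.066))
red(s);red(d)
def blk(c,u,v,r=14):
    g=c["image"][v-r:v+r,u-r:u+r].max(2); m=(g<55).astype(np.uint8)
    n,l,st,ce=cv2.connectedComponentsWithStats(m)
    for i in range(1,n):
        if st[i,4]>15: print(st[i]+np.array([u-r,v-r,0,0,0]),ce[i]+[u-r,v-r])
for a in ((s,253,126),(d,344,235),(s,224,308),(d,190,111)): print('blk');blk(*a)
E
```

```text
[287 142  28  28 449] [301.67260579 155.42761693] [0.67008678 0.15772413 0.066     ]
[ 91  47  38  36 458] [111.60043668  66.07860262] [ 0.49751367 -0.47195536  0.066     ]
[ 269  263   36   37 1043] [286.54458293 280.97986577] [0.66603759 0.15492426 0.066     ]
blk
blk
[335 227  17  17 131] [342.93129771 234.83969466]
blk
blk
[184 101  14  21 198] [190.67171717 111.12626263]
```

View pics/b.png

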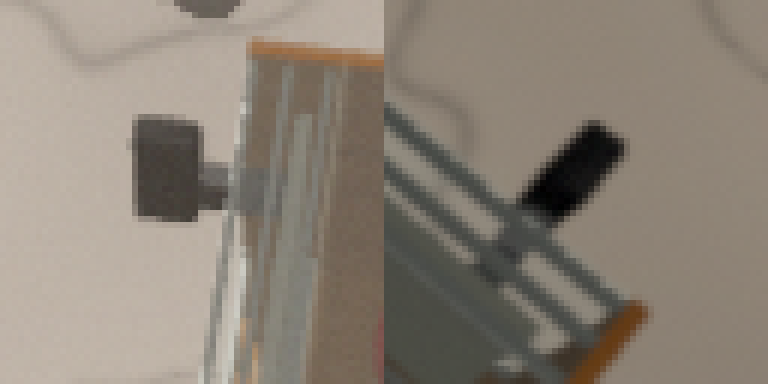

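The crop shows the left pull clear of the door in both views, and I see its top plus the -y side in scene. Next I'll get the cabinet pose from the oak end rims (z = 0.17).

```bash
python3 - <<'E'
from h import *
s=viewer.read_camera("scene");d=viewer.read_camera("side")
for c in (s,d): print(ray(c,256,192)[0])
def big(c,u0,v0,w,h,k): return cv2.resize(c["image"][v0:v0+h,u0:u0+w,::-1],None,fx=k,fy=k,interpolation=cv2.INTER_NEAREST)
im=np.vstack([big(s,230,95,130,50,6),big(s,210,295,130,50,6)]);cv2.imwrite("pics/c.png",im)
im=np.vstack([big(d,280,220,90,60,6)[:, :],big(d,280,280,90,40,6)]);
cv2.imwrite("pics/d.png",np.hstack([big(d,290,220,66,100,6),big(d,100,90,66,100,6)]))
# pull top face, scene: columns and far edge
for u,v in ((247,117.5),(258,118)): print('top far edge',plane(s,u,v,.165))
# silhouette centre tri: block centre (z .1375)
for n,c,p in (("s",s,(252,126)),("d",d,(342.9,234.8))): print(n,plane(c,*p,.1375))
print(tri([ray(s,252,126),ray(d,342.9,234.8)]))
E
```

```text
[ 0.58089049 -0.24365236  0.88567646]
[0.7642306  0.14315748 0.76290317]
top far edge [0.54255097 0.19462444 0.165     ]
top far edge [0.566113   0.19429223 0.165     ]
s [0.55308395 0.19030028 0.1375    ]
d [0.54889323 0.19011516 0.1375    ]
(array([0.5518837 , 0.18894027, 0.14177217]), [np.float64(0.0016527342114009184), np.float64(0.0016527342114008355)])
```

View pics/c.png

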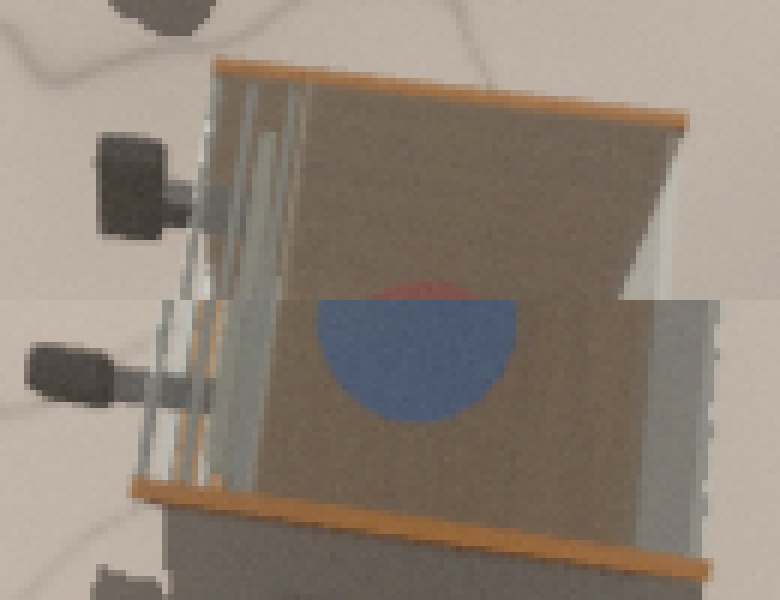

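View pics/d.png

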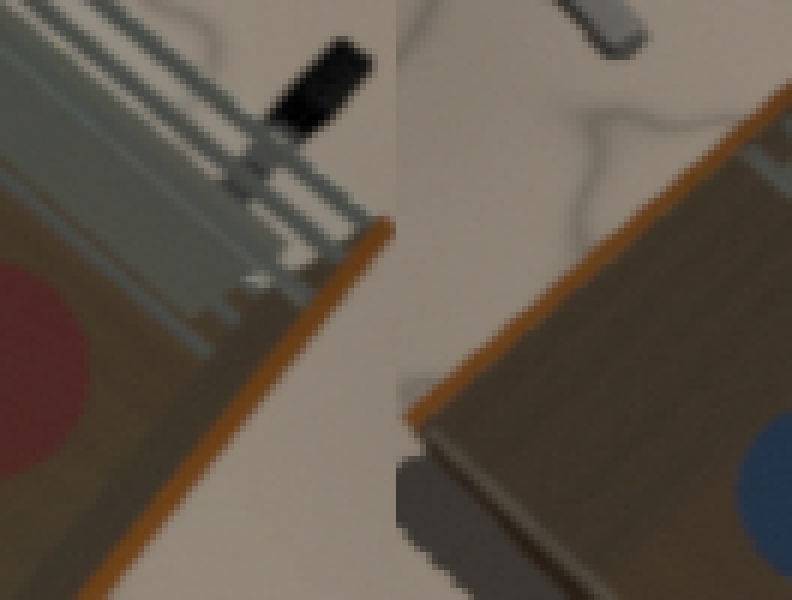

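```bash
python3 - <<'E'
from h import *
s=viewer.read_camera("scene")
C=np.array([plane(s,u,v,.17)[:2] for u,v in ((265.8,104.7),(345,114),(232,328),(328.8,341.7))])
FL,BL,FR,BR=C; print(C.round(4)); print('sizes',[np.linalg.norm(a-b) for a,b in ((FL,BL),(FR,BR),(FL,FR),(BL,BR))])
ey=(FL+BL-FR-BR);yaw=np.arctan2(-ey[0],ey[1]);ex=(BL+BR-FL-FR);print('yaw',yaw,np.arctan2(ex[1],ex[0]))
o=C.mean(0);R=np.array([[np.cos(yaw),-np.sin(yaw)],[np.sin(yaw),np.cos(yaw)]])
print('origin',o)
for n,p in (('redlid',(.668,.156)),('topfar L',(.5425,.1946)),('topfar R',(.566,.1943)),('ctr',(.5519,.1889))): print(n,R.T@(np.array(p)-o))
for y in (.205,.185,.1): print(y,o+R@np.array([-.11,y]))
E
```

```text
[[ 0.5818  0.2247]
 [ 0.7514  0.2081]
 [ 0.5361 -0.2322]
 [ 0.7051 -0.2486]]
sizes [np.float64(0.17042261393103086), np.float64(0.16972576439228698), np.float64(0.45916456520715215), np.float64(0.459000231686181)]
yaw -0.10035559006763776 -0.0972177981180009
origin [ 0.64360302 -0.01197497]
redlid [0.00744528 0.16957409]
topfar L [-0.12129051  0.19540638]
topfar R [-0.09787869  0.19746229]
ctr [-0.11136673  0.19067682]
0.205 [0.55469486 0.20301418]
0.185 [0.55269111 0.18311481]
0.1 [0.5441752  0.09854248]
```

The rim sizes come out at 170/170/459/459 mm and the lid sits at cabinet y = +0.170, all consistent. The left pull is at cabinet (-0.110, +0.190), with yaw -0.10. I'll move above it next.

```bash
cat >> h.py <<'E'
from scipy.spatial.transform import Rotation as Ro
from station import ctrl,hand,kin,readout,ticket
yaw=-0.099;O=np.array([.6436,-.0120])
ey=np.array([-np.sin(yaw),np.cos(yaw),0]);exc=np.array([np.cos(yaw),np.sin(yaw),0])
def ori(s=1):
    x=s*ey;z=np.array([0,0,-1.]);return Ro.from_matrix(np.c_[x,np.cross(z,x),z]).as_rotvec()
def W(cx,cy,z): return np.r_[O,0]+exc*cx+ey*cy+np.array([0,0,z])
E
python3 - <<'E'
from h import *
q0=np.array(readout.observe()["joint_positions"])
best=None
for s in (1,-1):
    q=kin.ik(W(-.11,.19,.24),ori(s)); print(s,q)
    if q is not None and (best is None or abs(q[5]-q0[5])<best[0]): best=(abs(q[5]-q0[5]),s)
s=best[1];print(s)
p=readout.observe()["tool_pos"]
ctrl.servo_line(np.array([p[0],p[1],.31]),feed=.2)
hand.command_gripper(.05,40)
ctrl.movep(W(-.11,.19,.31),ori(s))
ctrl.servo_line(W(-.11,.19,.20),feed=.15)
o=readout.observe();print(o["time_s"],o["tool_pos"],W(-.11,.19,.2),o["ft_force"])
ims=[viewer.read_camera(n)["image"][:,:,::-1] for n in("scene","side","wrist")]
cv2.imwrite("pics/e.png",cv2.resize(np.hstack([ims[0][60:220,160:360],ims[1][150:310,260:460]]),None,fx=2,fy=2)); cv2.imwrite("pics/f.png",ims[2])
E
```

```text
1 [ 2.01290787e-01  3.92531054e-01 -1.08689926e-01  1.06957535e+00
  4.44089210e-16  3.00290787e-01]
-1 [ 0.20129079  0.39253105 -0.10868993  1.06957535  0.         -2.84130187]
1
5.0167 [0.55352242 0.1879245  0.2008577 ] [0.5529179  0.18794189 0.2       ] [ 0.64371562 -0.55778929 -0.57319937]
```

View pics/e.png

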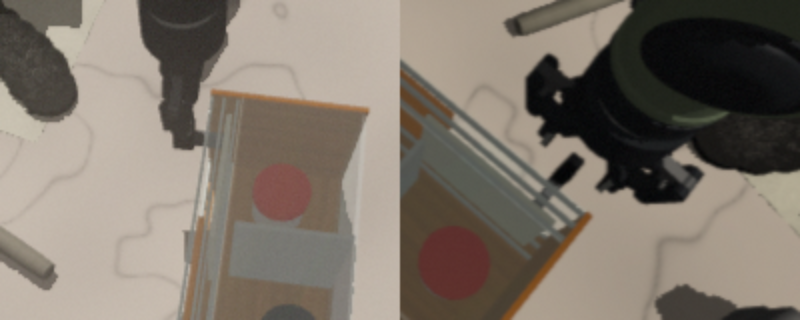

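View pics/f.png

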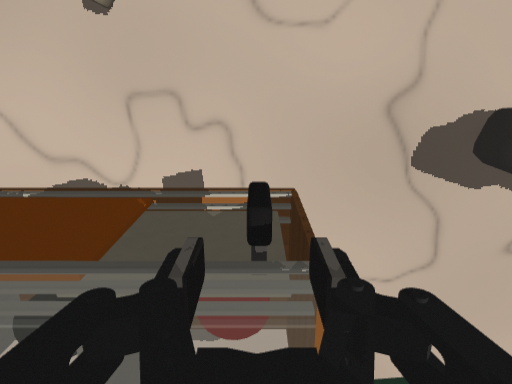

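The wrist view has the pull at (259,213), midway between the fingers (195 and 320). I'll descend and grip.

```bash
python3 - <<'E'
from h import *
c=viewer.read_camera("wrist")
f=192/np.tan(np.radians(c["vertical_fov"])/2);X=np.array(c["R"])@W(-.11,.19,.165)+c["t"];print("pred top px",f*X[0]/X[2]+c["cx"],f*X[1]/X[2]+c["cy"])
ctrl.servo_line(W(-.11,.19,.14),feed=.08)
o=readout.observe();print(o["time_s"],o["tool_pos"],o["ft_force"])
hand.command_gripper(.0,40)
o=readout.observe();print(o["time_s"],o["gripper_width"],o["tool_pos"],o["ft_force"])
ims=[viewer.read_camera(n)["image"][:,:,::-1] for n in("side","wrist")]
cv2.imwrite("pics/g.png",np.hstack([cv2.resize(ims[0][150:310,260:400],(336,384)),cv2.resize(ims[1],(400,300)).copy() if 0 else cv2.resize(ims[1],(450,384))]))
E
```

```text
pred top px 256.17669904598733 231.08864515757335
6.1167 [0.55330291 0.18801476 0.14041438] [0.44378398 0.6794791  0.19727543]
6.525 0.013499567086754009 [0.5532978  0.18825166 0.14064411] [-0.27687703  1.60044438  3.82870157]
```

View pics/g.png

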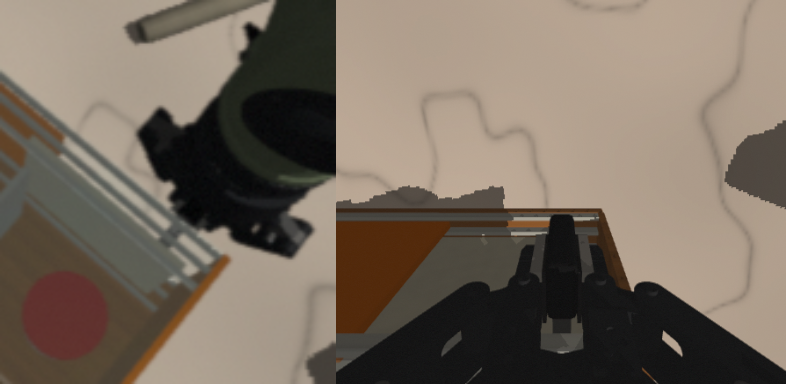

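The jaws closed on the 14 mm block (13.5 mm reading). I'll slide it, with a force watch near the stop.

```bash
python3 - <<'E'
from h import *
def rep():
    o=readout.observe();F=np.array(o["ft_force"]);p=np.array(o["tool_pos"])-np.r_[O,0]
    print(round(o["time_s"],2),"cab",round(p@exc,4),round(p@ey,4),"F",round(F@exc,1),round(F@ey,1),round(F[2],1),o["gripper_width"]);return F@ey
y=.16
ctrl.servo_line(W(-.11,y,.14),feed=.08);rep()
y=.106;ctrl.servo_line(W(-.11,y,.14),feed=.06);f=rep()
while f<12 and y>.092:
    y-=.0015;ctrl.servo_line(W(-.11,y,.14),feed=.03);f=rep()
E
```

```text
7.15 cab -0.1097 0.1588 F -1.5 -1.5 6.4 0.013526037929233795
8.2 cab -0.1097 0.1055 F -1.5 0.5 6.6 0.013497668638071947
8.45 cab -0.1097 0.1044 F -0.9 2.2 6.3 0.013980635539888375
8.7 cab -0.1097 0.103 F -1.4 1.2 6.1 0.013548568426158049
8.95 cab -0.1097 0.1015 F -1.0 2.2 6.7 0.013491633899672567
9.2 cab -0.1098 0.1006 F -2.1 4.5 6.0 0.013440688093029963
9.45 cab -0.1097 0.1005 F -0.6 8.6 6.7 0.013493781200493833
9.7 cab -0.1097 0.1005 F -0.8 15.1 4.9 0.013491094441474828
```

The stop is reached at cabinet y = 0.1005, where force rises with no motion. I'll relieve the push, release, withdraw and check.

```bash
python3 - <<'E'
from h import *
ctrl.servo_line(W(-.11,.0995,.14),feed=.03)
hand.command_gripper(.05)
print(readout.observe()["ft_force"],readout.observe()["gripper_width"])
ctrl.servo_line(W(-.11,.0995,.27),feed=.12)
ctrl.movep(W(-.25,-.02,.32),ori())
o=readout.observe();print(o["time_s"],o["tool_pos"],o["ft_force"])
s=viewer.read_camera("scene");d=viewer.read_camera("side")
cv2.imwrite("pics/h.png",np.hstack([cv2.resize(s["image"][90:350,180:360,::-1],(390,563)),cv2.resize(d["image"][90:350,90:370,::-1],(400,371)) if 0 else cv2.resize(d["image"][90:350,100:280+0,::-1],(390,563))]))
cv2.imwrite("pics/i.png",d["image"][:,:,::-1])
E
```

```text
[ 0.19329943  1.0274712  -0.22362387] 0.049814599302764474
12.4083 [ 0.39374283 -0.00713543  0.31993459] [ 0.89455972 -0.07446929 -1.03503393]
```

View pics/h.png

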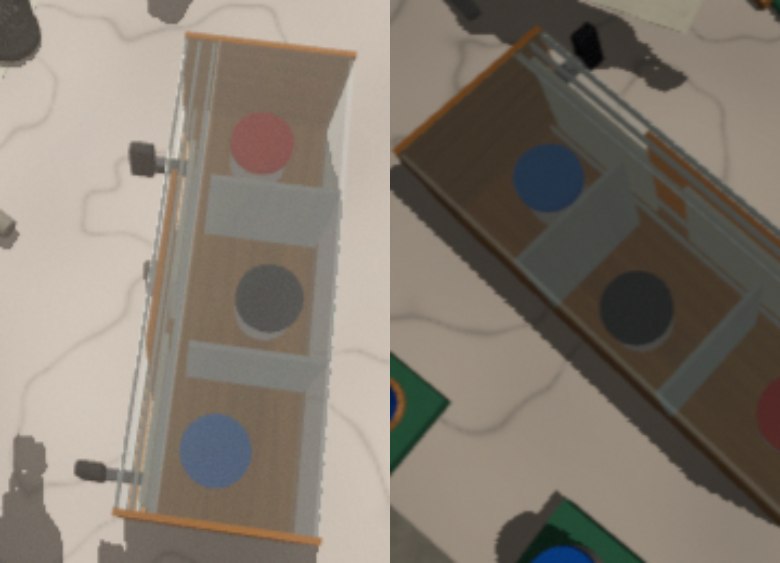

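View pics/i.png

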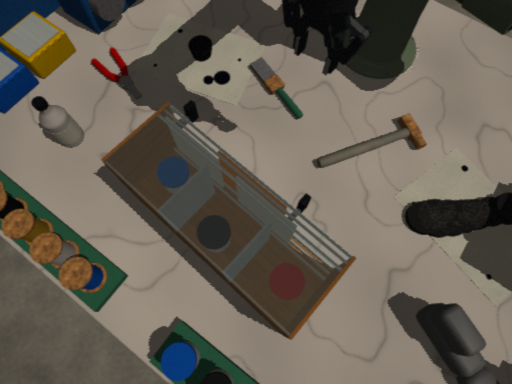

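The left pull is now at scene (246,163) and side (303,203), next to the orange panel, and the front of the left bay is clear. The right pull is unchanged at side (191,111). One numeric check, then I'll hand in.

```bash
python3 - <<'E'
from h import *
s=viewer.read_camera("scene");d=viewer.read_camera("side")
for n,c,b in (("side L",d,(290,190,316,216)),("side R",d,(180,98,204,122))):
    m=(c["image"][b[1]:b[3],b[0]:b[2]].max(2)<45).astype(np.uint8)
    k,l,st,ce=cv2.connectedComponentsWithStats(m);i=1+st[1:,4].argmax();u,v=ce[i]+b[:2]
    p=plane(c,u,v,.1417)-np.r_[O,0];print(n,u,v,"cab",p@exc,p@ey)
ticket.sign_off()
E
```

```text
side L 303.4193548387097 202.41935483870967 cab -0.11304928322596909 0.10040875797259569
side R 190.76855895196508 110.58515283842794 cab -0.11308929245718591 -0.1960460328313076
the job is handed in; nothing more can be done
```

The red-lidded pot was in the left (+y) bay, so I slid the left white door behind the orange panel to its inner stop. I then let go, moved the arm clear and handed the job in at about 12.5 s of robot time, against the 29 s limit.

- **Left door at its stop:** force rose to 15 N with no further motion at cabinet y = 0.1005. After release, the side camera put the left pull at y ≈ 0.100, which is the stated stop.
- **Right door untouched:** its pull sat at side-camera pixel (190.8, 110.6), compared with (190.7, 111.1) at the start. That is within measurement noise.
- **Disagreements:** the pull's x read about 3 mm off the stated -0.110 in the side view, which is roughly the calibration error. The pull also appeared about 18 pixels from where I predicted it along the cabinet's x in the wrist view before I descended. I didn't resolve that one, but the jaws closed on the block at 13.5 mm, so the grasp was good.

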